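# Hold the hand scanner level in front of a model's barcode

### The job

Lift the hand scanner out of its cradle and, keeping it level all the way, aim it squarely at the middle of the barcode label on the stand that carries the pink plaster model, with its window about 8 cm in front of the label. Keep holding it there in the air, level and steady: the job finishes while you are holding it, so do not put it down or let go. Leave the two models, the amber bottle and the crucible where they stand.

Things in the scene. Friction and masses are not known exactly. Their poses are not given: they have to be found in the camera images.
- scanner: Loose hand scanner, about 0.18 kg, level in the cradle. Origin on its long (beam) axis; +x is the way it looks, z up. White handle 28 mm wide, 26 high, x = -80 to 45 mm; black tail cap to -90; blue head 38 wide, 34 high, to the black window at x = 85. Centre of mass about x = -6 mm. Grip from above across the handle between the saddles: free from x = -56 to 27 mm and 50 mm down from the axis.
- scanner_window (a point): Centre of the scanner's black window, the front end of the head, 85 mm ahead of the scanner's origin; axes as the scanner's.
- scanner_spot (a point): Point on the beam axis 80 mm ahead of the window (165 mm ahead of the scanner's origin); axes as the scanner's. When this point lies on the middle of a label, the scanner is 80 mm from it and aimed at it.
- cradle: Fixed cradle: black base plate 160 x 70 x 10 mm with two grey U saddles, 12 mm thick, 44 wide, 60 high, at x = -62 and 33 mm. The handle lies in them with 2 mm play each side; lifted 15 mm it is free. Origin under the plate's middle, on the worktop; the scanner's origin starts 60 mm above it, with the same axes to about 0.04 rad.
- stand_pink: Fixed aluminium stand with the PINK model: base plate 120 x 90 x 8 mm (x = -102 to 18 mm), behind it an upright white label plate 80 mm wide, z = 90 to 150 mm. Origin on the worktop straight under the label's front face; the label faces -x (roughly to the robot), z up. It looks like stand_cream; either may be the left one.
- stand_pink_label (a point): Middle of the front face of the barcode label on stand_pink, 120 mm above the worktop; axes as the stand's (label faces -x, y across the label).
- stand_cream: The other stand, just alike, with the cream-white plaster model; not the target.
- pink_model: Pink horseshoe-shaped plaster dental arch, 64 x 66 x 26 mm, loose on the base of stand_pink in front of the label; origin under its middle. Do not disturb.
- cream_model: Cream-white horseshoe-shaped plaster dental arch, 64 x 66 x 25 mm, loose on the base of stand_cream; origin under its middle. Do not disturb.
- amber_bottle: Amber bottle with a black cap, 38 mm in diameter, 83 mm tall, loose on the worktop; origin under its middle. Do not disturb.
- crucible: Small white crucible, 38 mm in diameter, 30 mm tall, loose on the worktop; origin under its middle. Do not disturb.
Mind the look-alikes: they are no part of the job. What is shaped like the crucible but red is not meant.

How it is judged:
By the outcome, as a careful person would: the job done as asked, in the order asked, and still so for the second after the job is handed in, while the arm keeps its last pose, push and grip.
It also fails if it takes over 48 s, if anything falls off the work surface, if the arm or the gripper's body presses on something with over 40 N, if the wrist force passes 120 N, or if a joint passes its speed limit or range.

### The arm

A 7-joint arm with a two-finger parallel gripper is mounted at the origin on a cart in front of the work surface, level with it; the furniture and walls round the work are solid. World frame = base frame: x ahead of the robot, y to its left, z up, the work surface at z = 0. Lengths are in m, angles in rad, forces in N, time in s.
With the tool pointing down it reaches from about 0.425 to 0.875 m from the base axis. Payload 4.7 kg.
Tool frame: the origin (TCP) lies where the fingers leave the gripper's body, on its centre line; the fingertips stand 70 mm ahead of it and the grasp point (between the pads) lies 51 mm ahead of it; z points along the fingers, y is the line along which they close (so a half turn about z gives the same grasp; the last joint's range is limited). The gripper opens to 87 mm and grips with 3 to 60 N. Pads are 19 mm wide; open, the fingers measure 117 mm over their backs; the gripper's body (75 mm by 190 mm) begins 51 mm behind the grasp point.
Start: joints at [1.351, 0.321, -0.07, 1.45, 0.023, 1.371, -0.057], TCP at [0.151, -0.632, 0.292] pointing down, gripper open.
Joint ranges: [-2.86, 2.86], [-0.3, 2.09], [-1.38, 1.24], [0.06, 2.45], [-1.56, 4.7], [0.09, 2.05], [-2.69, 2.69]. Speed limits (rad/s): [2.57, 2.57, 3.14, 3.14, 3.14, 3.14, 3.14].

### API

Orientations are given as a rotation vector (axis times angle).
In Python, from bench import ctrl gives the robot as it stands.
- The arm moves only by the tool drive_tool, never from a script. Its argument "motion" is a list of rows, each a list of 3 entries, a list of its own where there are three numbers: the shift along the tool's x, y, z in cm, then the turn, a rotation vector about the tool's x, y, z in degrees, then the opening, from -1 (shut) to 1 (fully open). In form: [[[x, y, z], [ax, ay, az], claw], ...]. A call has 1 to 12 rows; each row shifts and turns the commanded pose from where the row before left it, along the tool's axes as they then stand; what a row does not reach is not made up. A row lasts 1/8 s, in which the tool goes at most 62.5 mm and 10.7 degrees, less where a joint would pass 70% of its speed; a pose out of reach is approached as far as the arm can. A call with a gripper value outside its range is refused whole. The fingers move at their own pace and stop on an object; "force" is the grip in N (left out, the last holds). Time passes only in rows, so rows that do not move let the fingers close. It gives the time, the measured TCP pose, the force, the opening and the grip force at its end, in the units of the state.
- ctrl.get_state(): the state, without advancing time (a new reading comes with each control period).
- ctrl.get_image(name): name is "side" or "top"; returns the picture (384x512x3 uint8, red, green, blue); there is no depth.
- ctrl.calibration(name): a dict with "K" (3x3 intrinsics, pixels), "origin" and "attitude" of the camera in the world. Camera axes: x right, y up, looking along -z (the intrinsics and any distortion apply to the point x, -y, -z); pixel columns grow to the right and rows downward; lengths in m; the calibration is good to about 2 mm. A picture is of the moment at which its call begins. calibration takes no time and is no camera call.
- ctrl.close_job(): hands the job in; it is judged then, once.
The state is a dict: "time": time; "joint_positions": joint angles; "qd": joint speeds; "joint_torque": joint torques, N m; "position": TCP position; "tool_rot": TCP orientation; "ft_force": force on the tool from outside, world axes, zero at the start; "torque": the same for the moment, N m; "grip_width": opening from 0.0 (shut) to 1.0 (fully open); "grip_force": force on a finger pad.
Only numpy, scipy, OpenCV 4.12 (cv2) and the standard library are available. Lean on these libraries where they do the work, as an engineer would, in place of code of your own. Each camera call takes 0.05 s, during which the arm holds its last target. There are 200 camera calls.

## Working session

There is one attempt and no reset: what is moved stays moved. The work goes in short steps, Python scripts to look and compute and a tool call to move; the robot and the scene stay as the last step left them, time stands still between calls to the robot, and variables do not carry over. Pictures are saved under pics/ and viewed, at most 10 in all, crops included, and the job is handed in when it is done.

Besides the shell and the picture viewer there is one more tool, called after "Emit:" as name(argument=value, ...) on one line, values as JSON. drive_tool: Moves the arm, as the interface text tells. Its arguments: {"type":"object","properties":{"motion":{"type":"array","items":{"type":"array"}},"force":{"type":"number"}},"required":["motion"]}

```bash
mkdir -p pics; python3 - <<'E'
from bench import ctrl
import cv2
for n in("side","top"):
    cv2.imwrite(f"pics/{n}0.png",ctrl.get_image(n)[:,:,::-1]); print(n,ctrl.calibration(n))
s=ctrl.get_state();print(s)
E
```

```text
side {'K': array([[392.24946463,   0.        , 256.85984148],
       [  0.        , 392.24946463, 193.44388303],
       [  0.        ,   0.        ,   1.        ]]), 'origin': array([0.55137985, 0.75667759, 0.70987099]), 'attitude': array([0.01379153, 1.36510363, 2.8106724 ])}
top {'K': array([[467.518922  ,   0.        , 257.92605949],
       [  0.        , 467.518922  , 189.32475127],
       [  0.        ,   0.        ,   1.        ]]), 'origin': array([ 0.44207698, -0.00288051,  1.18812471]), 'attitude': array([ 0.06606913, -0.08825734, -1.54728912])}
{'time': 0.1, 'joint_positions': array([ 1.35112619,  0.3217649 , -0.07007978,  1.45155723,  0.02263759,
        1.37078542, -0.0568978 ]), 'qd': array([ 0.00103573, -0.00180508,  0.00051446, -0.00245335, -0.00097508,
       -0.00126458,  0.00119115]), 'joint_torque': array([-3.89675006e-04, -4.92571270e+01, -4.05841051e-01, -3.13394308e+01,
       -6.40732865e-02,  3.95496364e-02,  7.07733238e-05]), 'position': array([ 0.15042977, -0.63197057,  0.29125822]), 'tool_rot': array([-3.11846569e+00, -3.66223275e-01,  5.19590274e-04]), 'ft_force': array([-0.12742731,  0.32703545, -0.16327323]), 'torque': array([-0.02131367, -0.01657108,  0.0318335 ]), 'grip_force': 0.0, 'grip_width': 0.9963493395751223}
```

View pics/side0.png

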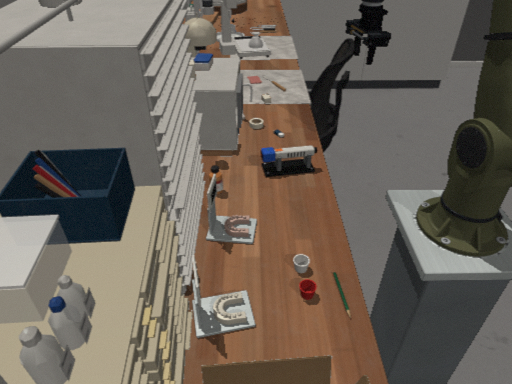

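View pics/top0.png

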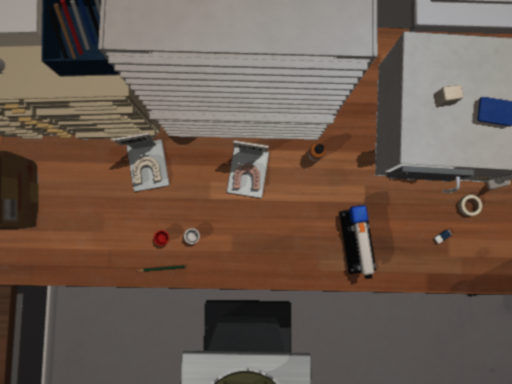

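The scanner sits at side (288,157) and top (362,240), with its blue head toward +x. Pink model: side (238,225), top (246,180). The cream look-alike is at side (232,310), top (148,168). The crucible is at top (192,236) and the red one at (161,238). I choose the middle stand, which carries the pink model, and will check it in close crops.

```bash
python3 - <<'E'
import cv2,numpy as np
t=cv2.imread("pics/top0.png");s=cv2.imread("pics/side0.png")
def c(i,x,y,w,h,f): return cv2.resize(i[y:y+h,x:x+w],None,fx=f,fy=f,interpolation=cv2.INTER_CUBIC)
a=np.hstack([c(t,325,195,66,90,6),c(t,218,132,66,90,6)])
cv2.imwrite("pics/t1.png",a)
b=np.hstack([c(s,255,135,66,90,6),c(s,200,160,66,90,6)])
cv2.imwrite("pics/s1.png",b)
E
```

```text
(no output)
```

View pics/t1.png

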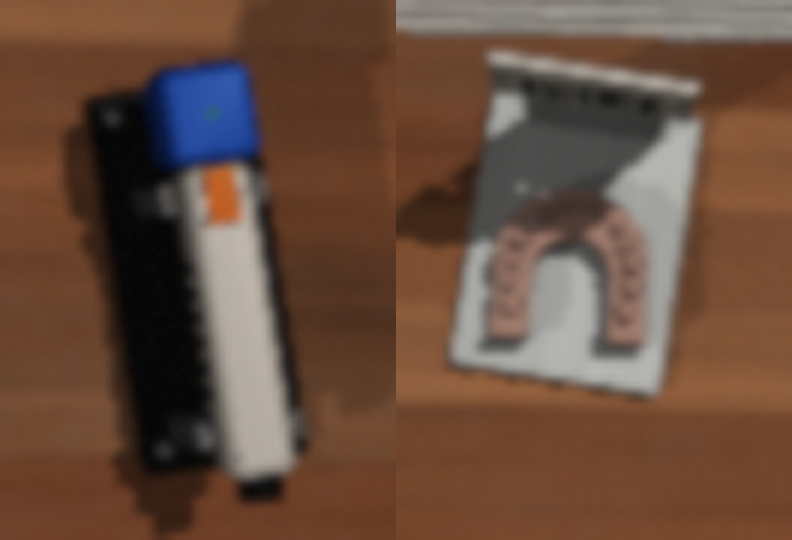

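View pics/s1.png

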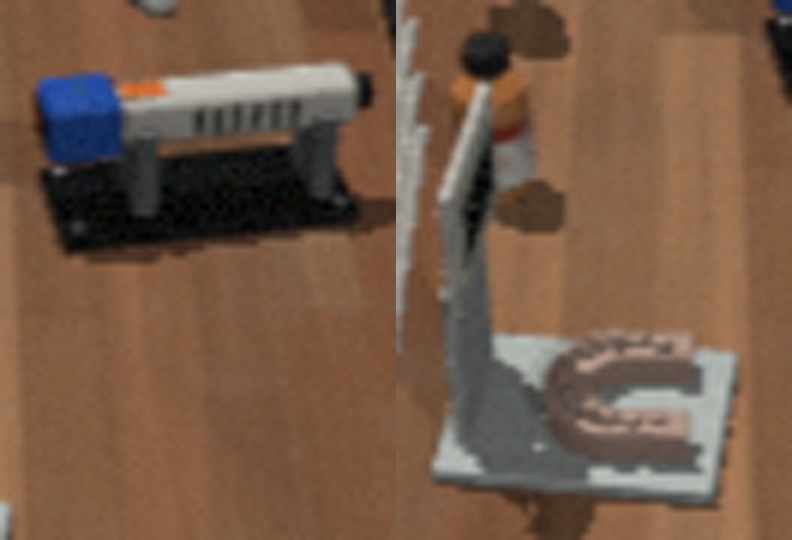

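The left stand panel is confirmed as pink. Next I fit the planar poses from corner pixels and render an overlay.

```bash
cat > h.py <<'E'
import numpy as np,cv2
from bench import ctrl
from scipy.optimize import least_squares
from scipy.spatial.transform import Rotation as R
C={n:ctrl.calibration(n) for n in("side","top")}
def proj(n,P):
    c=C[n];p=R.from_rotvec(c["attitude"]).inv().apply(np.atleast_2d(P)-c["origin"])*[1,-1,-1]
    q=p@c["K"].T;return q[:,:2]/q[:,2:]
def pose(v,L):
    return R.from_euler("z",v[2]).apply(L)+[v[0],v[1],0]
OFF={"tS":("top",325,195,0),"tP":("top",218,132,396),"sS":("side",255,135,0),"sP":("side",200,160,396)}
def fit(obs,v0):
    def f(v):
        return np.concatenate([(proj(OFF[k][0],pose(v,np.array([l])/1000))[0]-[OFF[k][1]+(u-OFF[k][3]+.5)/6-.5,OFF[k][2]+(w+.5)/6-.5]) for k,l,u,w in obs])
    r=least_squares(f,v0,loss="soft_l1");return r.x,f(r.x).reshape(-1,2)
E
cat > fit.py <<'E'
from h import *
st=[("tP",(-102,45,8),452,360),("tP",(-102,-45,8),660,388),("tP",(0,40,150),490,66),("tP",(0,-40,150),698,95),
("sP",(-102,45,8),717,484),("sP",(-102,-45,8),738,353),("sP",(18,45,8),433,470),("sP",(0,40,150),460,205),("sP",(0,-40,150),490,90)]
sc=[("tS",(85,-19,77),248,65),("tS",(45,-19,77),258,160),("tS",(-80,-14,73),295,460),("tS",(-90,0,60),262,498),
("sS",(85,-19,77),42,80),("sS",(45,19,77),119,98),("sS",(45,19,43),122,152),("sS",(85,19,43),50,163),("sS",(-90,0,60),370,88)]
cr=[("tS",(80,35,10),88,98),("tS",(-80,35,10),145,468),("sS",(80,35,10),65,240),("sS",(-80,35,10),355,208),("sS",(80,-35,10),42,170)]
out={}
for n,o,v0 in(("stand",st,[.6,.05,-.1]),("scan",sc,[.5,-.3,.1]),("cradle",cr,[.5,-.3,.1])):
    v,r=fit(o,v0);out[n]=v;print(n,v.round(4));print(r.round(1).tolist())
np.savez("fit.npz",**out)
E
python3 fit.py
cat > ov.py <<'E'
from h import *
z=np.load("fit.npz")
def box(x0,x1,w,z0,z1): return [(x,y,q) for x in(x0,x1) for y in(-w,w) for q in(z0,z1)]
B=[("stand",box(-102,18,45,0,8)),("stand",[(0,y,q) for y in(-40,40) for q in(90,150)]*2),("scan",box(45,85,19,43,77)),("scan",box(-80,45,14,47,73)),("cradle",box(-80,80,35,0,10))]
ims=[]
for k,(n,x,y,_) in OFF.items():
    im=cv2.imread(f"pics/{n}0.png")[y:y+90,x:x+66]
    im=cv2.resize(im,None,fx=6,fy=6,interpolation=cv2.INTER_CUBIC)
    for b,L in B:
        L=np.array(L)/1000.;p=((proj(n,pose(z[b],L))-[x,y]+.5)*6-.5)
        for i in range(8):
            for j in range(i):
                if (abs(L[i]-L[j])>1e-6).sum()==1: cv2.line(im,tuple(int(q) for q in p[i]),tuple(int(q) for q in p[j]),(0,255,0),1,cv2.LINE_AA)
    ims.append(im)
cv2.imwrite("pics/ov.png",cv2.resize(np.hstack(ims),(800*1,int(800*540/1584))) if 0 else np.vstack([np.hstack(ims[:2]),np.hstack(ims[2:])])[:, :])
im=np.hstack([cv2.resize(i,(198*2,540))[: ,:] for i in ims[:2]]);cv2.imwrite("pics/ov1.png",im)
im=np.hstack(ims[2:]);cv2.imwrite("pics/ov2.png",im)
E
python3 ov.py
```

```text
stand [ 0.6441  0.0029 -0.1202]
[[0.1, 1.2], [0.6, 1.6], [-0.6, 0.2], [-0.1, 0.4], [-0.5, 1.5], [-0.3, -0.6], [-0.3, 0.4], [-1.7, -0.4], [-0.3, -1.2]]
scan [ 0.4349 -0.271   0.1594]
[[0.0, -1.0], [1.0, -0.3], [0.8, 2.6], [-0.2, 0.8], [-1.6, -0.6], [0.9, 1.7], [0.1, 2.2], [-0.7, 1.6], [-0.1, 0.7]]
cradle [ 0.4356 -0.2719  0.1577]
[[-0.1, -0.2], [0.2, 1.7], [-1.0, 0.3], [0.9, 0.4], [-1.3, -0.5]]
```

View pics/ov1.png

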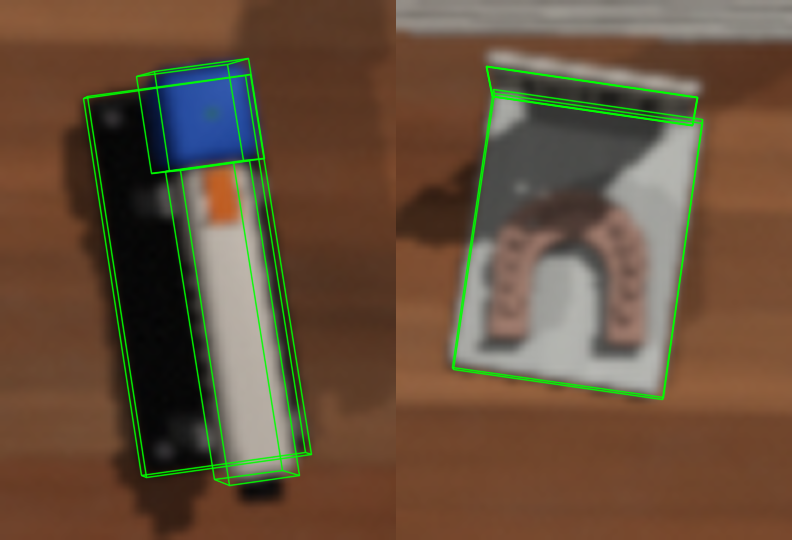

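View pics/ov2.png

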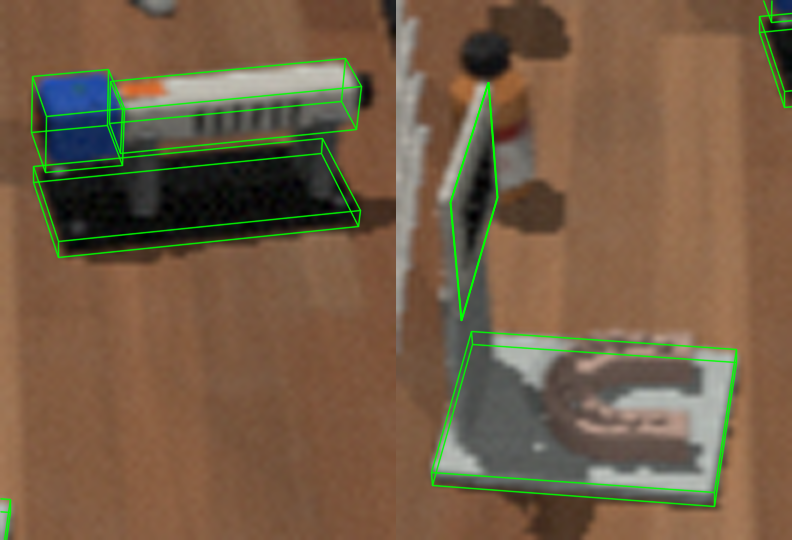

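```bash
cat > plan.py <<'E'
from h import *
import sys
def plan(xyz,yaw):
    s=ctrl.get_state();Rc=R.from_rotvec(s["tool_rot"]);Rt=R.from_euler("z",yaw)*R.from_euler("x",np.pi)
    print("t",s["time"],"pos",s["position"].round(4),"F",s["ft_force"].round(2),"grip",round(s["grip_width"],3),round(s["grip_force"],1))
    print("shift cm, current axes",(Rc.inv().apply(np.array(xyz)-s["position"])*100).round(2),"after turn",(Rt.inv().apply(np.array(xyz)-s["position"])*100).round(2),"turn deg",np.degrees((Rc.inv()*Rt).as_rotvec()).round(2),"tz",Rc.as_matrix()[:,2].round(4))
if __name__=="__main__":
    a=[float(x) for x in sys.argv[1:]];plan(a[:3],a[3])
E
python3 plan.py 0.427 -0.2725 0.20 0.158
```

```text
t 0.1 pos [ 0.1504 -0.632   0.2913] F [-0.13  0.33 -0.16] grip 0.996 0.0
shift cm, current axes [ 35.23 -28.55   9.17] after turn [ 32.97 -31.15   9.13] turn deg [-0.1   0.01  4.34] tz [-5.0e-04  1.6e-03 -1.0e+00]
```

Emit:
drive_tool(motion=[[[1.8,-1.4,0],[0,0,0],1],[[3.5,-2.8,0.5],[0,0,0],1],[[3.5,-2.9,1],[0,0,0],1],[[3.5,-2.9,1],[0,0,0],1],[[3.5,-2.9,1],[0,0,0],1],[[3.5,-2.9,1],[0,0,0],1],[[3.5,-2.9,1],[0,0,0],1],[[3.5,-2.9,1],[0,0,0],1],[[3.5,-2.9,1],[0,0,0],1],[[3.5,-2.9,1],[0,0,0],1],[[1.9,-1.1,0.6],[0,0,0],1],[[0,0,0],[-0.1,0,4.3],1]], force=15)

```text
time: 1.6
position: [0.4282, -0.2694, 0.2007]
tool_rot: [3.131, 0.256, -0.001]
ft_force: [-0.6, -0.7, 0.6]
grip_width: 0.996
grip_force: 0.0
```

```bash
python3 plan.py 0.427 -0.2725 0.111 0.158
```

```text
t 1.6 pos [ 0.4282 -0.2694  0.2007] F [-0.6  -0.68  0.55] grip 0.996 0.0
shift cm, current axes [-0.17  0.29  8.97] after turn [-0.17  0.29  8.97] turn deg [0.02 0.02 0.28] tz [-3.e-04 -5.e-04 -1.e+00]
```

Emit:
drive_tool(motion=[[[-0.2,0.3,0],[0,0,0.3],1],[[0,0,2],[0,0,0],1],[[0,0,2.5],[0,0,0],1],[[0,0,2.5],[0,0,0],1],[[0,0,1.5],[0,0,0],1],[[0,0,0.4],[0,0,0],1],[[0,0,0],[0,0,0],1],[[0,0,0],[0,0,0],1]])

```text
time: 2.6
position: [0.4261, -0.2773, 0.1132]
tool_rot: [3.129, 0.241, 0.002]
ft_force: [0.2, 1.5, 0.3]
grip_width: 0.997
grip_force: 0.0
```

```bash
python3 plan.py 0.427 -0.2725 0.111 0.158; python3 - <<'E'
from h import *
for n in("top","side"): cv2.imwrite(f"pics/{n}1.png",ctrl.get_image(n)[:,:,::-1])
a=[cv2.resize(cv2.imread(f"pics/{n}1.png")[y:y+90,x:x+66],None,fx=6,fy=6,interpolation=cv2.INTER_CUBIC) for n,x,y in(("top",325,195),("side",255,110))]
cv2.imwrite("pics/g1.png",np.hstack(a))
E
```

```text
t 2.6 pos [ 0.4261 -0.2773  0.1132] F [0.15 1.46 0.29] grip 0.997 0.0
shift cm, current axes [ 0.17 -0.47  0.22] after turn [ 0.17 -0.46  0.22] turn deg [ 0.18 -0.07 -0.26] tz [ 0.0017 -0.0028 -1.    ]
```

View pics/g1.png

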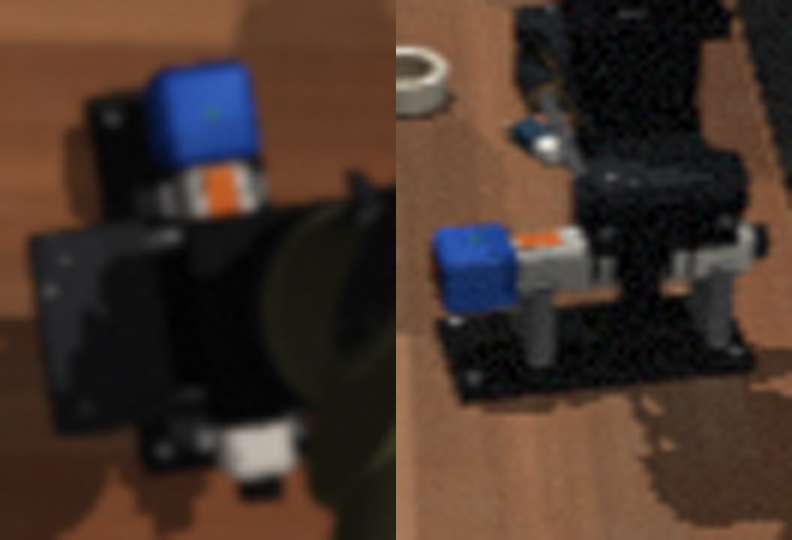

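The fingers straddle the handle midway between the saddles: saddle at about (540,320) and finger at about (640,270) in the right-hand crop. I'll correct the small offset and then close lightly.

Emit:
drive_tool(motion=[[[0.15,-0.45,0.2],[0.2,-0.1,-0.3],1],[[0,0,0],[0,0,0],1],[[0,0,0],[0,0,0],1],[[0,0,0],[0,0,0],1],[[0,0,0],[0,0,0],1]], force=8)

```text
time: 3.32
position: [0.4263, -0.2724, 0.1103]
tool_rot: [-3.13, -0.249, 0.003]
ft_force: [0.3, 0.6, -0.6]
grip_width: 1.001
grip_force: 0.0
```

```bash
python3 plan.py 0.427 -0.2725 0.111 0.158
```

```text
t 3.325 pos [ 0.4263 -0.2724  0.1103] F [ 0.34  0.62 -0.64] grip 1.001 0.0
shift cm, current axes [ 0.07  0.02 -0.07] after turn [ 0.07  0.02 -0.07] turn deg [-0.09  0.09  0.04] tz [-0.0019  0.0013 -1.    ]
```

Emit:
drive_tool(motion=[[[0,0,0],[0,0,0],0],[[0,0,0],[0,0,0],-0.2],[[0,0,0],[0,0,0],-1],[[0,0,0],[0,0,0],-1],[[0,0,0],[0,0,0],-1],[[0,0,0],[0,0,0],-1],[[0,0,0],[0,0,0],-1],[[0,0,0],[0,0,0],-1]], force=8)

```text
time: 4.32
position: [0.4262, -0.273, 0.1103]
tool_rot: [-3.131, -0.248, 0.003]
ft_force: [0.6, -2.4, -1.3]
grip_width: 0.32
grip_force: 8.0
```

Emit:
drive_tool(motion=[[[0,0,0],[0,0,0],-1],[[0,0,0],[0,0,0],-1],[[0,0,-0.4],[0,0,0],-1],[[0,0,-0.8],[0,0,0],-1],[[0,0,-1],[0,0,0],-1],[[0,0,-1.2],[0,0,0],-1],[[0,0,-1.5],[0,0,0],-1],[[0,0,-1.5],[0,0,0],-1],[[0,0,-1.5],[0,0,0],-1],[[0,0,-1.1],[0,0,0],-1],[[0,0,0],[0,0,0],-1],[[0,0,0],[0,0,0],-1]], force=35)

```text
time: 5.82
position: [0.4261, -0.2723, 0.1998]
tool_rot: [-3.13, -0.249, 0.004]
ft_force: [-0.3, -0.3, -1.9]
grip_width: 0.318
grip_force: 35.0
```

```bash
python3 plan.py 0.474 0.0236 0.20 -0.12;python3 - <<'E'
from h import *
for n in("top","side"): cv2.imwrite(f"pics/{n}2.png",ctrl.get_image(n)[:,:,::-1])
a=[cv2.resize(cv2.imread(f"pics/{n}2.png")[y:y+90,x:x+66],None,fx=6,fy=6,interpolation=cv2.INTER_CUBIC) for n,x,y in(("top",325,195),("side",255,90))]
cv2.imwrite("pics/g2.png",np.hstack(a))
E
```

```text
t 5.825 pos [ 0.4261 -0.2723  0.1998] F [-0.27 -0.27 -1.91] grip 0.318 35.0
shift cm, current axes [ 9.400e+00 -2.846e+01  2.000e-02] after turn [ 1.210e+00 -2.995e+01 -2.000e-02] turn deg [-0.11  0.15 15.97] tz [-0.0027  0.0019 -1.    ]
```

View pics/g2.png

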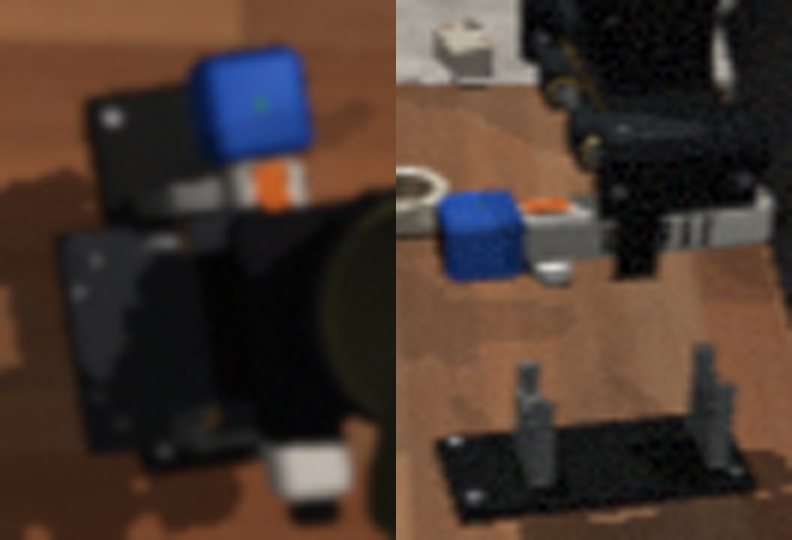

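The scanner is free of the saddles and level. Now I carry it across.

Emit:
drive_tool(motion=[[[0.3,-1,0],[0,0,0],-1],[[0.7,-2.2,0],[0,0,0],-1],[[0.9,-2.8,0],[0,0,0],-1],[[1,-3,0],[0,0,0],-1],[[1,-3,0],[0,0,0],-1],[[1,-3,0],[0,0,0],-1],[[1,-3,0],[0,0,0],-1],[[1,-3,0],[0,0,0],-1],[[0.9,-2.8,0],[0,0,0],-1],[[0.7,-2.2,0],[0,0,0],-1],[[0.5,-1.5,0],[0,0,0],-1],[[0.2,-0.8,0],[0,0,0],-1]])

```text
time: 7.42
position: [0.4722, 0.0232, 0.2004]
tool_rot: [-3.13, -0.252, 0.004]
ft_force: [-0.4, 0.3, -1.9]
grip_width: 0.317
grip_force: 35.0
```

Emit:
drive_tool(motion=[[[0,0,0],[0,0,1],-1],[[0,0,0],[0,0,2],-1],[[0,0,0],[0,0,2.5],-1],[[0,0,0],[0,0,3],-1],[[0,0,0],[0,0,3],-1],[[0,0,0],[0,0,2.5],-1],[[0,0,0],[0,0,1.5],-1],[[0,0,0],[0,0,0.5],-1],[[0,0,0],[0,0,0],-1],[[0,0,0],[0,0,0],-1],[[0,0,0],[0,0,0],-1]])

```text
time: 8.8
position: [0.4726, 0.0216, 0.2006]
tool_rot: [-3.135, 0.189, 0.003]
ft_force: [0.0, -0.1, -2.3]
grip_width: 0.32
grip_force: 35.0
```

```bash
python3 plan.py 0.4715 0.0238 0.1703 -0.12
```

```text
t 8.8 pos [0.4726 0.0216 0.2006] F [ 0.02 -0.1  -2.3 ] grip 0.32 35.0
shift cm, current axes [-0.13 -0.21  3.03] after turn [-0.13 -0.21  3.03] turn deg [-0.07  0.12 -0.02] tz [-0.0019  0.0014 -1.    ]
```

Emit:
drive_tool(motion=[[[-0.1,-0.2,0.4],[-0.1,0.1,0],-1],[[0,0,0.8],[0,0,0],-1],[[0,0,0.9],[0,0,0],-1],[[0,0,0.6],[0,0,0],-1],[[0,0,0.3],[0,0,0],-1],[[0,0,0],[0,0,0],-1],[[0,0,0],[0,0,0],-1],[[0,0,0],[0,0,0],-1]])

```text
time: 9.8
position: [0.472, 0.0236, 0.1708]
tool_rot: [3.135, -0.189, 0.0]
ft_force: [-0.4, -0.0, -1.3]
grip_width: 0.318
grip_force: 35.0
```

```bash
python3 plan.py 0.4715 0.0238 0.1703 -0.12; cat > ov3.py <<'E'
from h import *
import sys
tag=sys.argv[1];z=np.load("fit.npz");s=ctrl.get_state()
Rt=R.from_rotvec(s["tool_rot"])
def scan(L): return s["position"]+Rt.apply(np.array(L)*[1,-1,-1]+[.0089,0,.0503])
def box(x0,x1,w,z0,z1): return np.array([(x,y,q) for x in(x0,x1) for y in(-w,w) for q in(z0,z1)])/1000
st=lambda L:pose(z["stand"],L)
B=[(st,box(-102,18,45,0,8)),(st,np.array([(0,y,q) for y in(-40,40) for q in(90,150)])/1000),(scan,box(45,85,19,-17,17)),(scan,box(-80,-45,14,-13,13))]
ims=[]
for n,x,y,w,h in(("top",210,125,80,112),("side",190,140,80,112)):
    im0=ctrl.get_image(n)[:,:,::-1];cv2.imwrite(f"pics/{n}_{tag}.png",im0)
    im=cv2.resize(im0[y:y+h,x:x+w],None,fx=5,fy=5,interpolation=cv2.INTER_CUBIC)
    for f,L in B:
        p=((proj(n,f(L))-[x,y]+.5)*5-.5).round().astype(int).tolist()
        for i in range(len(L)):
            for j in range(i):
                if (abs(L[i]-L[j])>1e-6).sum()==1: cv2.line(im,p[i],p[j],(0,255,0),1,cv2.LINE_AA)
    ims.append(im)
cv2.imwrite(f"pics/ov_{tag}.png",np.hstack(ims))
print("spot in stand frame mm",(R.from_euler("z",-z["stand"][2]).apply(scan([.165,0,0])-[*z["stand"][:2],.12])*1000).round(1), "beam dir stand",R.from_euler("z",-z["stand"][2]).apply(Rt.apply([1,0,0])).round(4))
E
python3 ov3.py a
```

```text
t 9.8 pos [0.472  0.0236 0.1708] F [-0.41 -0.04 -1.26] grip 0.318 35.0
shift cm, current axes [-0.05 -0.01  0.05] after turn [-0.05 -0.01  0.05] turn deg [ 0.04 -0.01 -0.03] tz [ 2.e-04 -7.e-04 -1.e+00]
spot in stand frame mm [ 0.5 -0.1  0.6] beam dir stand [ 1.e+00 -3.e-04  2.e-04]
```

View pics/ov_a.png

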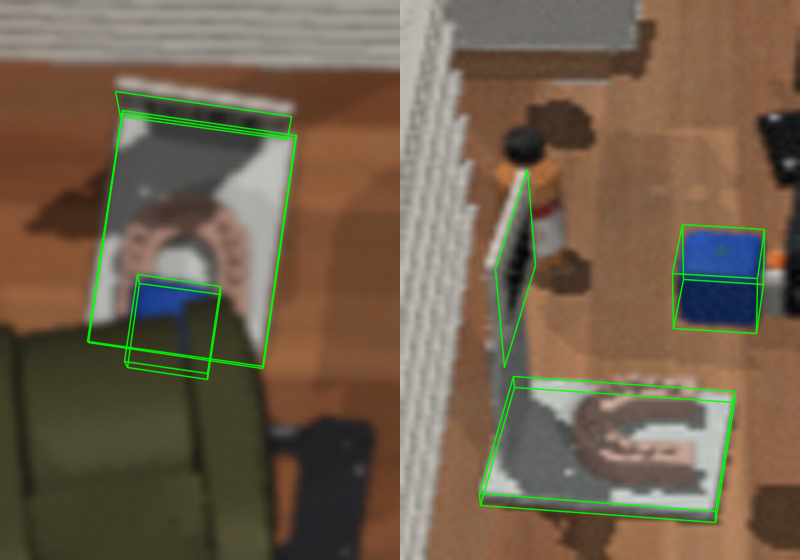

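The scanner head and stand match the prediction to about a pixel: head at (720,275) and label at (512,265) in the side crop. I'll use the last picture to refine the label plane.

```bash
python3 - <<'E'
import cv2,numpy as np
a=[cv2.resize(cv2.imread(f"pics/{n}0.png")[y:y+56,x:x+40],None,fx=10,fy=10,interpolation=cv2.INTER_LANCZOS4) for n,x,y in(("top",230,135),("side",202,168))]
cv2.imwrite("pics/lab.png",np.hstack(a))
E
```

```text
(no output)
```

View pics/lab.png

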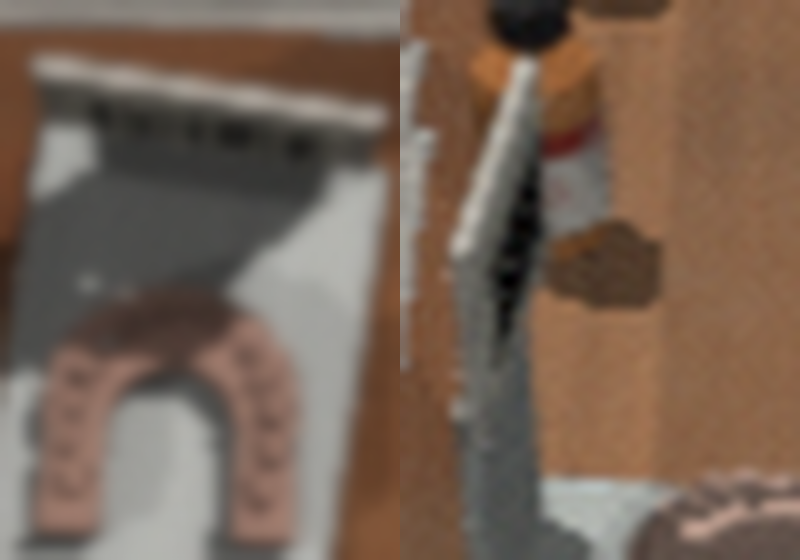

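```bash
cat >> h.py <<'E'
def fit2(obs,v0):
    f=lambda v:np.concatenate([proj(n,pose(v,np.array([l])/1000))[0]-q for n,l,q in obs])
    r=least_squares(f,v0,loss="soft_l1");return r.x,f(r.x).reshape(-1,2)
E
python3 - <<'E'
from h import *
T=lambda u,w:np.array([230+(u+.5)/10-.5,135+(w+.5)/10-.5]); S=lambda u,w:np.array([202+(u-400+.5)/10-.5,168+(w+.5)/10-.5])
lab=[("top",(0,40,150),T(35,82)),("top",(0,-40,150),T(382,131)),("side",(0,40,150),S(478,258)),("side",(0,-40,150),S(537,65))]
g6=lambda n,x,y,o,u,w:np.array([x+(u-o+.5)/6-.5,y+(w+.5)/6-.5])
base=[("top",(-102,45,8),g6(0,218,132,396,452,362)),("top",(-102,-45,8),g6(0,218,132,396,660,391)),("side",(-102,45,8),g6(0,200,160,396,717,484)),("side",(-102,-45,8),g6(0,200,160,396,738,353)),("side",(18,45,8),g6(0,200,160,396,433,470))]
for o in(lab[:2],lab,lab+base):
    v,r=fit2(o,[.64,0,-.12]);print(v.round(4),r.round(1).tolist())
E
```

```text
[ 0.6443  0.0026 -0.118 ] [[-0.2, -0.0], [0.2, 0.0]]
[ 0.6437  0.0029 -0.1125] [[-0.4, 0.3], [0.1, 0.2], [-0.4, -0.0], [-0.2, -0.7]]
[ 0.644   0.0029 -0.1215] [[-0.4, 0.0], [0.1, 0.2], [-0.7, -0.0], [-0.2, -0.7], [0.0, 0.9], [0.5, 1.2], [-0.4, 1.5], [-0.2, -0.5], [-0.3, 0.3]]
```

All fits agree, and the commanded pose is within about 1 mm. I settle briefly and hand in.

Emit:
drive_tool(motion=[[[0,0,0],[0,0,0],-1],[[0,0,0],[0,0,0],-1],[[0,0,0],[0,0,0],-1],[[0,0,0],[0,0,0],-1]])

```text
time: 10.4
position: [0.4718, 0.0236, 0.1706]
tool_rot: [3.135, -0.189, -0.001]
ft_force: [0.2, 0.3, -2.5]
grip_width: 0.32
grip_force: 35.0
```

```bash
python3 plan.py 0.4715 0.0238 0.1703 -0.12; python3 -c "
from bench import ctrl
print(ctrl.close_job())"
```

```text
t 10.4 pos [0.4718 0.0236 0.1706] F [ 0.22  0.26 -2.46] grip 0.32 35.0
shift cm, current axes [-0.03 -0.01  0.03] after turn [-0.03 -0.01  0.03] turn deg [ 0.04  0.02 -0.03] tz [-4.e-04 -6.e-04 -1.e+00]
the job is handed in; nothing more can be done
None
```

I handed the job in at 10.4 s with the scanner held level and steady, aimed squarely at the middle of the pink stand's label and its window about 8 cm away; the arm is within about 1 mm of its planned pose, the camera fit of the label is good to a few millimetres, and no verdict came back.

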